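# Sweep used vial caps off the board into the discard tray

### The arm

A 7-joint arm with a two-finger parallel gripper is mounted at the origin on the work surface. World frame = base frame: x ahead of the robot, y to its left, z up, the work surface at z = 0. Lengths are in m, angles in rad, forces in N, time in s.
With the tool pointing down it reaches from about 0.4 to 0.925 m from the base axis. Payload 5.6 kg.
Tool frame: the origin (TCP) lies at the very end of the fingers, on their centre line; the grasp point (between the pads) lies bot.grasp_offset behind it (bot.grasp_offset is the distance from the TCP to the grasp point, in m); x points along the fingers, y is the direction in which the jaws open and shut, and the axes are right-handed (so a half turn about x gives the same grasp; the last joint's range is limited). The gripper opens to 85 mm and grips with 20 to 120 N. Pads are 22 mm wide; open, the fingers measure 114 mm over their backs; the gripper's body (76 mm by 85 mm) begins 54 mm behind the grasp point. The pads swing forward as they close: fully open they stand 13 mm farther back than shut.
Start: joints at [-1.251, 0.468, -0.012, 1.603, 0.006, 1.071, -0.056], TCP at [0.231, 0.608, 0.231] pointing down, gripper open.
Joint ranges: [-2.53, 2.53], [-0.31, 2.02], [-1.57, 1.55], [0.28, 2.44], [-1.29, 4.43], [0.15, 1.84], [-2.92, 2.92]. Speed limits (rad/s): [2.57, 2.57, 3.14, 3.14, 3.14, 3.14, 3.14].

### API

Orientations are given as a rotation vector (axis times angle).
In Python, from bench import bot, imaging, ticket gives the robot as it stands.
- The arm moves only by the tool send_rows, never from a script. Its argument "motion" is a list of rows, each an object of numbers: "grip": the opening, from 0 (shut) to 1 (fully open); "tx", "ty", "tz": the shift along the tool's x, y, z in units of 30 mm (1.0 is 30 mm); "roll": the turn about the tool's x in degrees. In form: [{"grip": .., "tx": .., "ty": .., "tz": .., "roll": ..}, ...]. A call has 1 to 10 rows; each row is the pose to reach, as a shift and turn from the pose commanded when the call began, along the tool's axes at that moment; what a row does not reach only later rows make up. A row lasts 1/10 s, in which the tool goes at most 50 mm and 8.59 degrees, less where a joint would pass 70% of its speed; a pose out of reach is approached as far as the arm can. A call with a gripper value outside its range is refused whole. The fingers move at their own pace and stop on an object; the grip force is fixed at half the most. Time passes only in rows, so rows that repeat a pose let the fingers close. It gives the time, the measured TCP pose, the force and the opening at its end, in the units of the state.
- bot.state(): the state, without advancing time (a new reading comes with each control period).
- imaging.get_image(name): name is "scene" or "side" or "wrist"; returns a dict with "pixels" (400x640x3 uint8, red, green, blue), "fx", "fy", "cx", "cy" (pixels), "pose" (4x4, takes a point from camera to world coordinates). Camera axes: x right, y down, z forward; pixel columns grow to the right and rows downward; lengths in m; the calibration is good to about 2 mm. A picture is of the moment at which its call begins. There is no depth.
- ticket.hand_in(): hands the job in, once; it reports no verdict.
The state is a dict: "clock": time; "q": joint angles; "qd": joint speeds; "effort": joint torques, N m; "eef_pos": TCP position; "eef_rot": TCP orientation; "wrist_force": force on the tool from outside, world axes, zero at the start; "wrist_torque": the same for the moment, N m; "width": finger opening in m.
Only numpy, scipy, OpenCV 4.12 (cv2) and the standard library are available. Lean on these libraries where they do the work, as an engineer would, in place of code of your own. Each camera call takes 0.05 s, during which the arm holds its last target.

### The job

Clear the three used vial caps off the wooden board: with the fingertips, gently sweep them across the board and over its edge so that all three end up inside the shallow, empty tray beside it. Only push them along, never pick up, lift or squeeze them. Leave the sample jar standing where it is on the board, and do not disturb the beaker or the flask.

Things in the scene. Friction and masses are not known exactly. Their poses are not given: they have to be found in the camera images.
- board: a wooden cutting board of light and dark strips, fixed to the bench, 252 mm along its x, 220 mm along its y, 30 mm thick, its flat top 30 mm above the bench. Origin at the centre of its underside. The tray and the rack adjoin its two long edges, one at its +y edge and the other at its -y edge (which is where varies)
- tray: the discard tray: a shallow white enamel tray, open above and empty, with a thin dark rim, fixed to the bench, its axes parallel to the board's: outside 240 mm along x, 140 mm along y, walls 4 mm thick, rim 23 mm above the bench (7 mm below the board's top), inner floor 4 mm above the bench. One long wall stands 2 mm from the board's edge. Origin at the centre of its underside (182 mm from the board's origin along the board's +y or -y)
- rack: a low grey vial rack fixed at the board's other long edge, 240 mm by 140 mm, 22 mm high, with two rows of four capped vials 27 mm in diameter standing up to 58 mm above the bench, the nearest of them 37 mm from the board's edge. Not to be swept into. Origin at the centre of its underside, axes parallel to the board's
- cap1: a used white screw cap, a ribbed solid disc 28 mm in diameter (29 mm over the ribs) and 15 mm high, 15 g, lying flat and loose on the board. Origin at the middle of the disc (7.5 mm above its underside), z up along its axis. The three caps are alike
- cap2: a used white screw cap, a ribbed solid disc 28 mm in diameter (29 mm over the ribs) and 15 mm high, 15 g, lying flat and loose on the board. Origin at the middle of the disc (7.5 mm above its underside), z up along its axis. The three caps are alike
- cap3: a used white screw cap, a ribbed solid disc 28 mm in diameter (29 mm over the ribs) and 15 mm high, 15 g, lying flat and loose on the board. Origin at the middle of the disc (7.5 mm above its underside), z up along its axis. The three caps are alike
- jar: a small amber sample jar with a white lid, 34 mm in diameter and 55 mm high, 90 g, standing loose on the board among the caps; it stays there. Jar and caps stand in four lanes that run along the board's y, about 52 mm apart along the board's x, one thing in each lane. Origin at the centre of its underside
- beaker: a glass beaker, 70 mm in diameter and 90 mm high, standing loose on the bench to the robot's right. Origin at the centre of its underside
- flask: a conical glass flask, 80 mm in diameter at the foot and 130 mm high, standing loose on the bench to the robot's left. Origin at the centre of its underside

How it is judged:
By the outcome, as a careful person would: the job done as asked, in the order asked, and still so for the second after the job is handed in, with the robot touching nothing.
It also fails if it takes over 51 s, if anything falls off the work surface, if the arm or the gripper's body presses on something with over 40 N, if the wrist force passes 120 N, or if a joint passes its speed limit or range.

## Working session

There is one attempt and no reset: what is moved stays moved. The work goes in short steps, Python scripts to look and compute and a tool call to move; the robot and the scene stay as the last step left them, time stands still between calls to the robot, and variables do not carry over. Pictures are saved under pics/ and viewed, and the job is handed in when it is done.

Besides the shell and the picture viewer there is one more tool, called after "Emit:" in YAML: its name, and indented under it one key for each argument. send_rows: Moves the arm, as the interface text tells. Its arguments: {"type":"object","properties":{"motion":{"type":"array"}},"required":["motion"]}

```bash
mkdir -p pics
python3 - <<'E'
from bench import bot,imaging
import cv2
s=bot.state();print(s['clock'],s['eef_pos'],s['eef_rot'],s['width'],bot.grasp_offset)
for n in("scene","side","wrist"):
    im=imaging.get_image(n);cv2.imwrite(f"pics/{n}0.png",im['pixels'][:,:,::-1]);print(n,im['fx'],im['cx'],im['cy'],im['pose'].round(3).tolist() if hasattr(im['pose'],'round') else im['pose'])
E
```

```text
0.0 [0.23053275 0.60712829 0.23031441] [ 0.28328204  1.55218983 -0.28614392] 0.0850595611652613 0.0187
scene 503.69209094090024 322.5680601356411 189.74157801893531 [[0.493, 0.472, -0.731, 1.815], [0.87, -0.285, 0.403, -0.704], [-0.018, -0.835, -0.551, 1.042], [0.0, 0.0, 0.0, 1.0]]
side 371.15886831079683 314.9259031744816 189.71030769102097 [[0.991, -0.102, 0.083, 0.444], [-0.131, -0.728, 0.673, -0.694], [-0.008, -0.678, -0.735, 0.821], [0.0, 0.0, 0.0, 1.0]]
wrist 319.13952599943934 314.2217037293832 199.04785124800023 [[0.354, 0.888, 0.295, 0.155], [0.935, -0.335, -0.113, 0.636], [-0.002, 0.316, -0.949, 0.374], [0.0, 0.0, 0.0, 1.0]]
```

View pics/scene0.png

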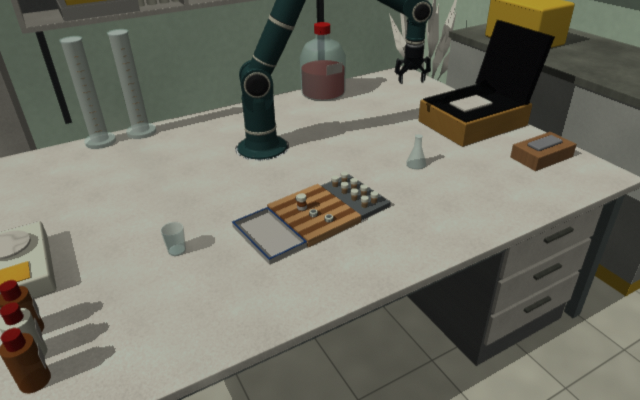

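View pics/side0.png

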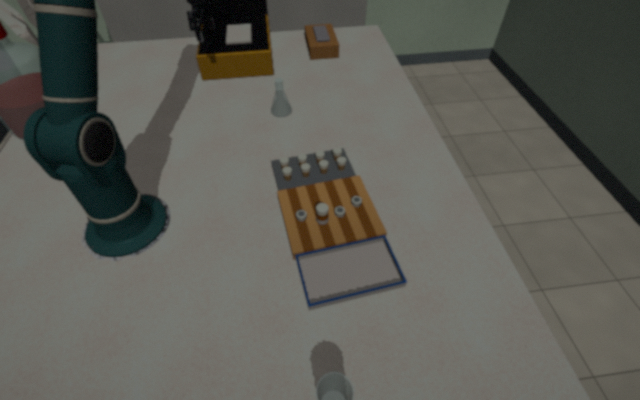

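View pics/wrist0.png

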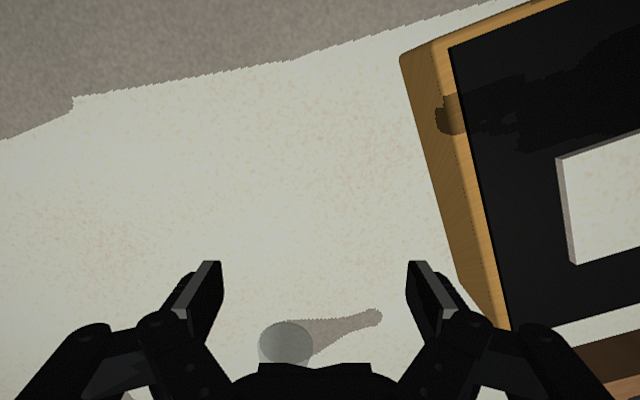

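Run:
```python
import cv2
a=cv2.imread('pics/scene0.png')[165:265,225:395];cv2.imwrite('pics/sc_z.png',cv2.resize(a,None,fx=4.5,fy=4.5,interpolation=cv2.INTER_CUBIC))
a=cv2.imread('pics/side0.png')[145:310,260:415];cv2.imwrite('pics/si_z.png',cv2.resize(a,None,fx=3.6,fy=3.6,interpolation=cv2.INTER_CUBIC))
```

```text
(no output)
```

View pics/sc_z.png

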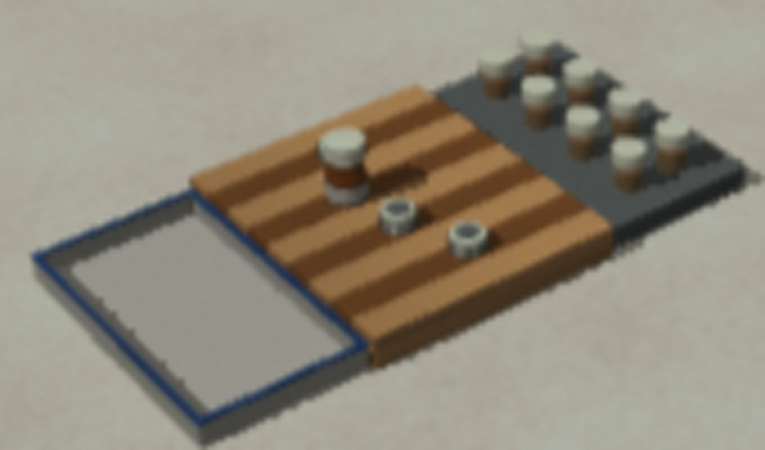

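View pics/si_z.png

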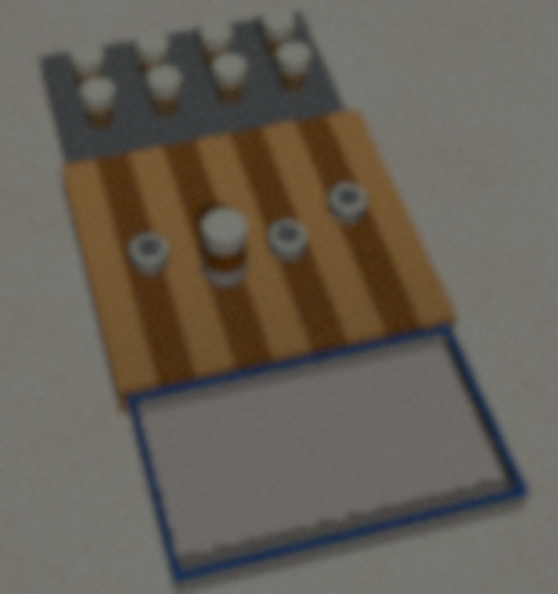

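```bash
cat > h.py <<'E'
import numpy as np,cv2
def ray(im,uv,z):
    u,v=uv;P=np.array(im['pose']);d=P[:3,:3]@np.array([(u-im['cx'])/im['fx'],(v-im['cy'])/im['fy'],1]);o=P[:3,3]
    return o+d*(z-o[2])/d[2]
def proj(im,p):
    P=np.array(im['pose']);c=P[:3,:3].T@(np.array(p)-P[:3,3]);return np.array([im['fx']*c[0]/c[2]+im['cx'],im['fy']*c[1]/c[2]+im['cy']])
E
python3 - <<'E'
from h import *
from bench import imaging
roi={'scene':(225,165,395,265),'side':(260,145,415,310)}
for n in roi:
    im=imaging.get_image(n);x0,y0,x1,y1=roi[n]
    hsv=cv2.cvtColor(im['pixels'],cv2.COLOR_RGB2HSV)
    m=np.zeros(hsv.shape[:2],np.uint8);m[y0:y1,x0:x1]=255
    b=((hsv[...,1]>110)&(hsv[...,0]<25)).astype(np.uint8)*255&m
    b=cv2.morphologyEx(b,cv2.MORPH_OPEN,np.ones((3,3)))
    c=max(cv2.findContours(b,0,2)[0],key=cv2.contourArea)
    h=cv2.convexHull(c);q=cv2.approxPolyDP(h,3,True)[:,0]
    print(n,'board hull',q.tolist());
    for p in q: print('   ',ray(im,p,.03).round(4))
    ins=np.zeros_like(m);cv2.fillConvexPoly(ins,h,255);ins=cv2.erode(ins,np.ones((5,5)))
    w=((hsv[...,1]<80)).astype(np.uint8)*255&ins
    k,l,st,ce=cv2.connectedComponentsWithStats(w)
    for i in range(1,k):
        if st[i,4]>8: print('  blob',st[i].tolist(),ce[i].round(1),'z.045',ray(im,ce[i],.04).round(4),'z.085',ray(im,ce[i],.08).round(4))
E
```

```text
scene board hull [[318, 185], [358, 213], [360, 220], [308, 245], [269, 204]]
    [0.4347 0.0372 0.03  ]
    [0.6586 0.0684 0.03  ]
    [0.6953 0.0526 0.03  ]
    [ 0.721 -0.158  0.03 ]
    [ 0.453  -0.1699  0.03  ]
  blob [296, 193, 10, 9, 72] [300.8 197.3] z.045 [ 0.4868 -0.0612  0.04  ] z.085 [ 0.5398 -0.0869  0.08  ]
  blob [297, 206, 10, 5, 33] [301.6 207.8] z.045 [ 0.5453 -0.0884  0.04  ] z.085 [ 0.596 -0.113  0.08 ]
  blob [309, 209, 9, 8, 59] [313.1 212.5] z.045 [ 0.5894 -0.0677  0.04  ] z.085 [ 0.6383 -0.0932  0.08  ]
  blob [325, 214, 9, 8, 58] [328.5 217.7] z.045 [ 0.6417 -0.0376  0.04  ] z.085 [ 0.6885 -0.0642  0.08  ]
side board hull [[358, 176], [384, 233], [293, 253], [278, 191]]
    [0.6686 0.0683 0.03  ]
    [ 0.692  -0.1468  0.03  ]
    [ 0.4506 -0.1757  0.03  ]
    [0.4268 0.0405 0.03  ]
  blob [351, 196, 11, 11, 94] [356.1 200.6] z.045 [ 0.6405 -0.0352  0.04  ] z.085 [ 0.6305 -0.0689  0.08  ]
  blob [316, 202, 13, 14, 143] [321.8 208.6] z.045 [ 0.5415 -0.0507  0.04  ] z.085 [ 0.5365 -0.0836  0.08  ]
  blob [335, 206, 10, 11, 95] [339.5 210.9] z.045 [ 0.5882 -0.0653  0.04  ] z.085 [ 0.5809 -0.0975  0.08  ]
  blob [296, 210, 11, 11, 99] [300.9 214.8] z.045 [ 0.4827 -0.0644  0.04  ] z.085 [ 0.4808 -0.0966  0.08  ]
  blob [317, 220, 11, 5, 33] [322.1 221.6] z.045 [ 0.5359 -0.0952  0.04  ] z.085 [ 0.5313 -0.1259  0.08  ]
```

```bash
cat >> h.py <<'E'
from scipy.spatial.transform import Rotation as R
th=np.radians(6.4);C0=np.array([.5595,-.0534])
def b2w(x,y,z): return np.array([C0[0]+np.cos(th)*x-np.sin(th)*y,C0[1]+np.sin(th)*x+np.cos(th)*y,z])
def w2b(p): d=np.array(p[:2])-C0;return np.array([np.cos(th)*d[0]+np.sin(th)*d[1],-np.sin(th)*d[0]+np.cos(th)*d[1]])
def shift(s,p): return R.from_rotvec(s['eef_rot']).as_matrix().T@(np.array(p)-s['eef_pos'])/.03
def axes(s):
    M=R.from_rotvec(s['eef_rot']).as_matrix();print('axes x,y,z cols\n',M.round(3));return M
E
python3 - <<'E'
from h import *
from bench import bot
s=bot.state();M=axes(s)
print('jaw yaw deg',np.degrees(np.arctan2(M[1,1],M[0,1])))
for p in [(.083,.055,.2),(.083,.055,.12)]: print(b2w(*p),shift(s,b2w(*p)))
for n,w in dict(A=(.4827,-.0644),B=(.589,-.0665),C=(.641,-.0362),jar=(.538,-.085)).items(): print(n,w2b(w).round(4))
E
```

```text
axes x,y,z cols
 [[-0.     0.355  0.935]
 [-0.001  0.935 -0.355]
 [-1.    -0.001  0.   ]]
jaw yaw deg 69.21169636537496
[0.63585195 0.01050916 0.2       ] [  1.04164237 -13.80703747  19.68892763]
[0.63585195 0.01050916 0.12      ] [  3.70830799 -13.80470125  19.68863181]
A [-0.0775 -0.0024]
B [ 0.0279 -0.0163]
C [0.0829 0.008 ]
jar [-0.0249 -0.029 ]
```

Emit:
send_rows:
  motion:
    - {"grip": 0.21,"tx": 0.1,"ty": -0.9,"tz": 1.2,"roll": 7}
    - {"grip": 0.21,"tx": 0.2,"ty": -1.8,"tz": 2.5,"roll": 14}
    - {"grip": 0.21,"tx": 0.3,"ty": -2.7,"tz": 3.8,"roll": 21}
    - {"grip": 0.21,"tx": 0.3,"ty": -3.6,"tz": 5.1,"roll": 28}
    - {"grip": 0.21,"tx": 0.4,"ty": -4.5,"tz": 6.4,"roll": 35}
    - {"grip": 0.21,"tx": 0.5,"ty": -5.4,"tz": 7.7,"roll": 42}
    - {"grip": 0.21,"tx": 0.5,"ty": -6.3,"tz": 9.0,"roll": 49}
    - {"grip": 0.21,"tx": 0.6,"ty": -7.2,"tz": 10.3,"roll": 56}
    - {"grip": 0.21,"tx": 0.6,"ty": -8.1,"tz": 11.6,"roll": 62.8}
    - {"grip": 0.21,"tx": 0.6,"ty": -8.6,"tz": 12.3,"roll": 62.8}

```text
clock: 1.25
eef_pos: [0.4862, 0.2313, 0.2135]
eef_rot: [1.132, 1.255, -1.132]
wrist_force: [-0.1, -0.0, 0.4]
width: 0.0176
```

Run:
```python
from h import *
from bench import bot
s=bot.state();M=axes(s);print(s['clock'],s['eef_pos'],s['width'],s['q'])
print('jaw yaw deg',np.degrees(np.arctan2(M[1,1],M[0,1])))
for p in [(.083,.055,.2),(.083,.055,.12)]: print(b2w(*p),shift(s,b2w(*p)))
```

```text
axes x,y,z cols
 [[ 0.001  0.995  0.104]
 [-0.001  0.104 -0.995]
 [-1.     0.001  0.001]]
1.25 [0.48622074 0.23131007 0.2135329 ] 0.017579006394173854 [-0.80386535  0.30349538  0.35810985  1.91476254 -0.12762897  0.94483903
 -0.28143842]
jaw yaw deg 5.98291573392602
[0.63585195 0.01050916 0.2       ] [0.46595489 4.1928924  7.83921505]
[0.63585195 0.01050916 0.12      ] [3.13261767 4.18997304 7.83572241]
```

Emit:
send_rows:
  motion:
    - {"grip": 0.21,"tx": 0.1,"ty": 0.7,"tz": 1.3,"roll": 0}
    - {"grip": 0.21,"tx": 0.2,"ty": 1.4,"tz": 2.6,"roll": 0}
    - {"grip": 0.21,"tx": 0.3,"ty": 2.1,"tz": 3.9,"roll": 0}
    - {"grip": 0.21,"tx": 0.4,"ty": 2.8,"tz": 5.2,"roll": 0}
    - {"grip": 0.21,"tx": 0.4,"ty": 3.5,"tz": 6.5,"roll": 0}
    - {"grip": 0.21,"tx": 1.0,"ty": 4.2,"tz": 7.8,"roll": 0}
    - {"grip": 0.21,"tx": 2.0,"ty": 4.2,"tz": 7.8,"roll": 0}
    - {"grip": 0.21,"tx": 3.1,"ty": 4.2,"tz": 7.8,"roll": 0}
    - {"grip": 0.21,"tx": 3.1,"ty": 4.2,"tz": 7.8,"roll": 0}

```text
clock: 2.15
eef_pos: [0.6321, 0.0168, 0.1157]
eef_rot: [1.122, 1.266, -1.133]
wrist_force: [-1.0, 0.5, -0.1]
width: 0.0181
```

Run:
```python
from h import *
from bench import bot,imaging
s=bot.state();M=axes(s);print(s['clock'],s['eef_pos'],w2b(s['eef_pos']),s['width'])
for p in [(.083,.055,.06),(.083,.055,.036)]: print(shift(s,b2w(*p)))
im=imaging.get_image('wrist');cv2.imwrite('pics/wrist1.png',im['pixels'][:,:,::-1])
im=imaging.get_image('side');cv2.imwrite('pics/side1.png',cv2.resize(im['pixels'][60:310,230:480,::-1],None,fx=2.4,fy=2.4))
```

```text
axes x,y,z cols
 [[-0.009  0.994  0.111]
 [-0.001  0.111 -0.994]
 [-1.    -0.009 -0.   ]]
2.15 [0.63205846 0.01682799 0.1156966 ] [0.07993451 0.06170231] 0.01807430229227038
[1.85550327 0.11903909 0.22378774]
[2.65547054 0.12627376 0.22396444]
```

View pics/wrist1.png

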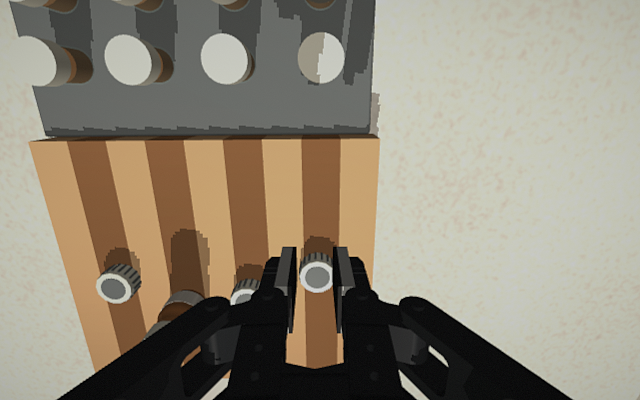

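View pics/side1.png

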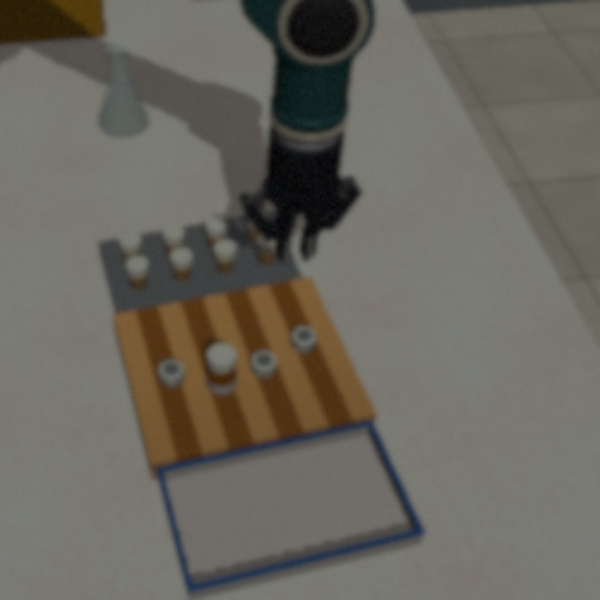

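Run:
```python
from h import *
from bench import bot,imaging
s=bot.state();print(s['eef_pos'],s['wrist_force'])
for n in('side','scene'):
    im=imaging.get_image(n);u,v=proj(im,s['eef_pos']);x0,y0=int(u)-45,int(v)-60;print(n,u,v,x0,y0)
    g=cv2.resize(im['pixels'][y0:y0+80,x0:x0+90,::-1],None,fx=7,fy=7,interpolation=cv2.INTER_CUBIC)
    cv2.imwrite(f'pics/{n}2.png',np.clip(g.astype(float)*1.8+15,0,255).astype(np.uint8))
```

```text
[0.63534537 0.01718151 0.12036528] [ 0.03493769 -0.07658902  0.96312261]
side 352.49272459893893 167.00748887347558 307 107
scene 341.6487045887533 191.96368469539613 296 131
```

View pics/side2.png

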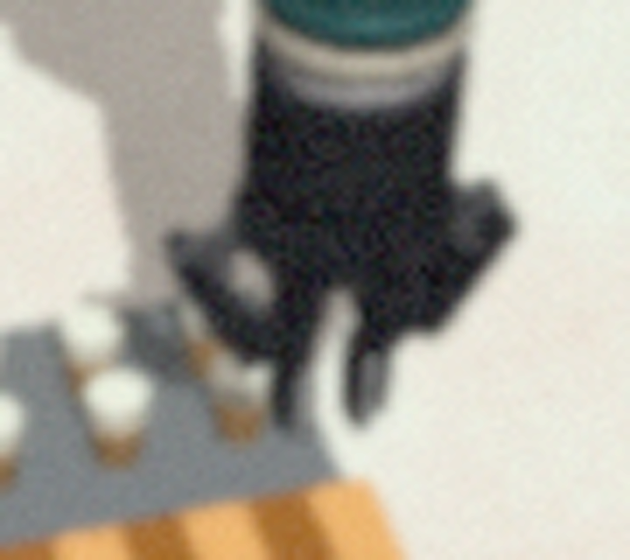

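View pics/scene2.png

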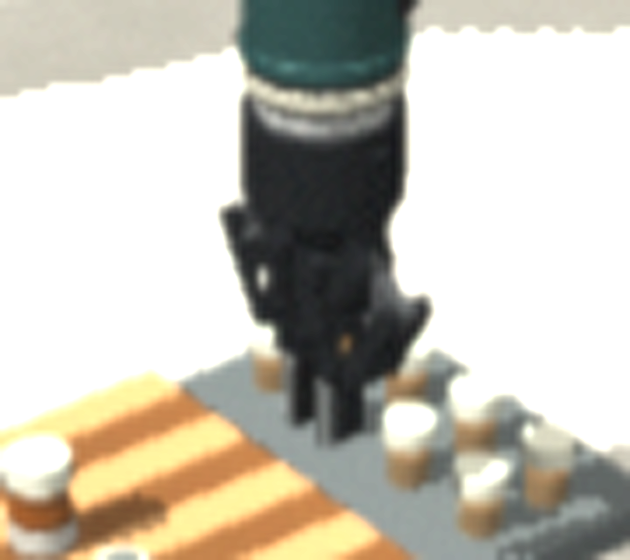

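Emit:
send_rows:
  motion:
    - {"grip": 0.21,"tx": 0.7,"ty": 0,"tz": 0,"roll": 0}
    - {"grip": 0.21,"tx": 1.4,"ty": 0,"tz": 0,"roll": 0}
    - {"grip": 0.21,"tx": 2.1,"ty": 0,"tz": 0,"roll": 0}
    - {"grip": 0.21,"tx": 2.5,"ty": 0,"tz": 0,"roll": 0}
    - {"grip": 0.21,"tx": 2.8,"ty": 0,"tz": 0,"roll": 0}
    - {"grip": 0.21,"tx": 2.8,"ty": 0,"tz": 0,"roll": 0}
    - {"grip": 0.21,"tx": 2.8,"ty": 0,"tz": 0,"roll": 0}

```text
clock: 3.05
eef_pos: [0.6362, 0.017, 0.0373]
eef_rot: [1.127, 1.259, -1.125]
wrist_force: [0.0, -0.6, -0.3]
width: 0.018
```

Run:
```python
from h import *
from bench import bot,imaging
s=bot.state();print(s['eef_pos'],w2b(s['eef_pos']),s['wrist_force'])
im=imaging.get_image('scene');u,v=proj(im,s['eef_pos']);x0,y0=int(u)-55,int(v)-50
cv2.imwrite('pics/scene3.png',cv2.resize(im['pixels'][y0:y0+80,x0:x0+100,::-1],None,fx=7,fy=7,interpolation=cv2.INTER_CUBIC))
```

```text
[0.63621272 0.01702962 0.03726336] [0.08408535 0.06143961] [ 0.00132435 -0.55947907 -0.28759705]
```

View pics/scene3.png

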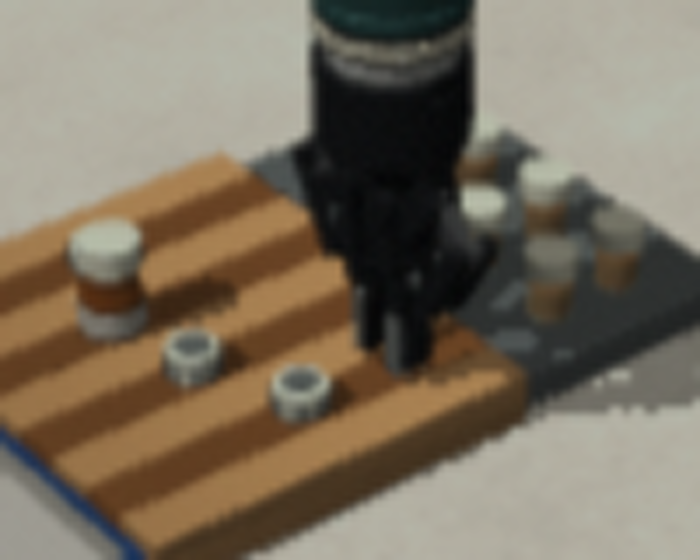

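Emit:
send_rows:
  motion:
    - {"grip": 0.21,"tx": 0,"ty": 0,"tz": 0.2,"roll": 0}
    - {"grip": 0.21,"tx": 0,"ty": 0,"tz": 0.4,"roll": 0}
    - {"grip": 0.21,"tx": 0,"ty": 0,"tz": 0.6,"roll": 0}
    - {"grip": 0.21,"tx": 0,"ty": 0,"tz": 0.8,"roll": 0}
    - {"grip": 0.21,"tx": 0,"ty": 0,"tz": 1.0,"roll": 0}
    - {"grip": 0.21,"tx": 0,"ty": 0,"tz": 1.2,"roll": 0}
    - {"grip": 0.21,"tx": 0,"ty": 0,"tz": 1.4,"roll": 0}
    - {"grip": 0.21,"tx": 0,"ty": 0,"tz": 1.6,"roll": 0}
    - {"grip": 0.21,"tx": 0,"ty": 0,"tz": 1.8,"roll": 0}
    - {"grip": 0.21,"tx": 0,"ty": 0,"tz": 2.0,"roll": 0}

```text
clock: 4.1
eef_pos: [0.6422, -0.0431, 0.0363]
eef_rot: [1.126, 1.26, -1.126]
wrist_force: [0.5, 0.4, 0.2]
width: 0.0178
```

Run:
```python
from h import *
from bench import bot,imaging
s=bot.state();print(s['eef_pos'],w2b(s['eef_pos']),s['wrist_force'])
im=imaging.get_image('scene');u,v=proj(im,s['eef_pos']);x0,y0=int(u)-55,int(v)-50
cv2.imwrite('pics/scene4.png',cv2.resize(im['pixels'][y0:y0+80,x0:x0+100,::-1],None,fx=7,fy=7,interpolation=cv2.INTER_CUBIC))
```

```text
[ 0.64219337 -0.04309117  0.03627085] [0.08332713 0.00102684] [0.47338126 0.44839436 0.16558439]
```

View pics/scene4.png

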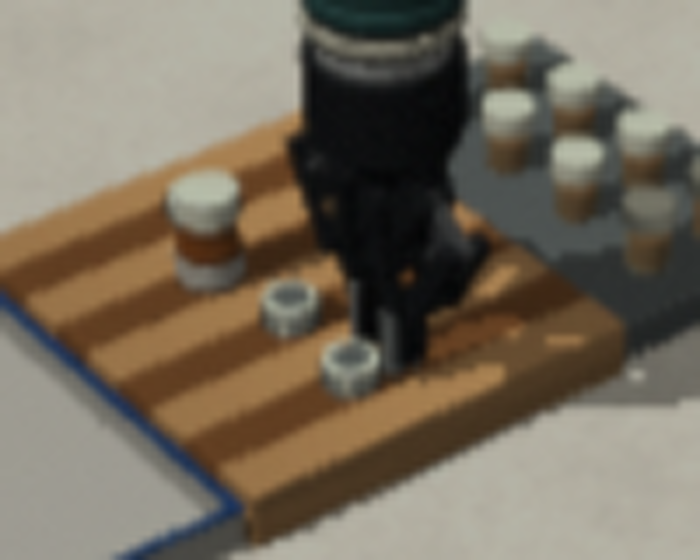

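Emit:
send_rows:
  motion:
    - {"grip": 0.21,"tx": 0,"ty": 0,"tz": 0.2,"roll": 0}
    - {"grip": 0.21,"tx": 0,"ty": 0,"tz": 0.4,"roll": 0}
    - {"grip": 0.21,"tx": 0,"ty": 0,"tz": 0.6,"roll": 0}
    - {"grip": 0.21,"tx": 0,"ty": 0,"tz": 0.8,"roll": 0}
    - {"grip": 0.21,"tx": 0,"ty": 0,"tz": 1.0,"roll": 0}
    - {"grip": 0.21,"tx": 0,"ty": 0,"tz": 1.2,"roll": 0}
    - {"grip": 0.21,"tx": 0,"ty": 0,"tz": 1.4,"roll": 0}
    - {"grip": 0.21,"tx": 0,"ty": 0,"tz": 1.6,"roll": 0}
    - {"grip": 0.21,"tx": 0,"ty": 0,"tz": 1.8,"roll": 0}
    - {"grip": 0.21,"tx": 0,"ty": 0,"tz": 2.0,"roll": 0}

```text
clock: 5.15
eef_pos: [0.6489, -0.1027, 0.0363]
eef_rot: [1.126, 1.26, -1.126]
wrist_force: [0.8, 0.2, -0.9]
width: 0.0178
```

Emit:
send_rows:
  motion:
    - {"grip": 0.21,"tx": 0,"ty": 0,"tz": 0.2,"roll": 0}
    - {"grip": 0.21,"tx": 0,"ty": 0,"tz": 0.4,"roll": 0}
    - {"grip": 0.21,"tx": 0,"ty": 0,"tz": 0.6,"roll": 0}
    - {"grip": 0.21,"tx": 0,"ty": 0,"tz": 0.8,"roll": 0}
    - {"grip": 0.21,"tx": 0,"ty": 0,"tz": 1.0,"roll": 0}
    - {"grip": 0.21,"tx": 0,"ty": 0,"tz": 1.2,"roll": 0}
    - {"grip": 0.21,"tx": 0,"ty": 0,"tz": 1.4,"roll": 0}
    - {"grip": 0.21,"tx": 0,"ty": 0,"tz": 1.6,"roll": 0}
    - {"grip": 0.21,"tx": 0,"ty": 0,"tz": 1.8,"roll": 0}
    - {"grip": 0.21,"tx": 0,"ty": 0,"tz": 2.0,"roll": 0}

```text
clock: 6.15
eef_pos: [0.6556, -0.1624, 0.0363]
eef_rot: [1.126, 1.26, -1.126]
wrist_force: [-0.7, -0.1, 0.6]
width: 0.0178
```

Run:
```python
from h import *
from bench import bot,imaging
s=bot.state();print(s['eef_pos'],w2b(s['eef_pos']),s['wrist_force'])
im=imaging.get_image('scene');u,v=proj(im,s['eef_pos']);x0,y0=int(u)-55,int(v)-50
cv2.imwrite('pics/scene5.png',cv2.resize(im['pixels'][y0:y0+80,x0:x0+100,::-1],None,fx=7,fy=7,interpolation=cv2.INTER_CUBIC))
```

```text
[ 0.65560501 -0.16239737  0.03629171] [ 0.08335626 -0.11903082] [-0.70397348 -0.07379792  0.6435336 ]
```

View pics/scene5.png

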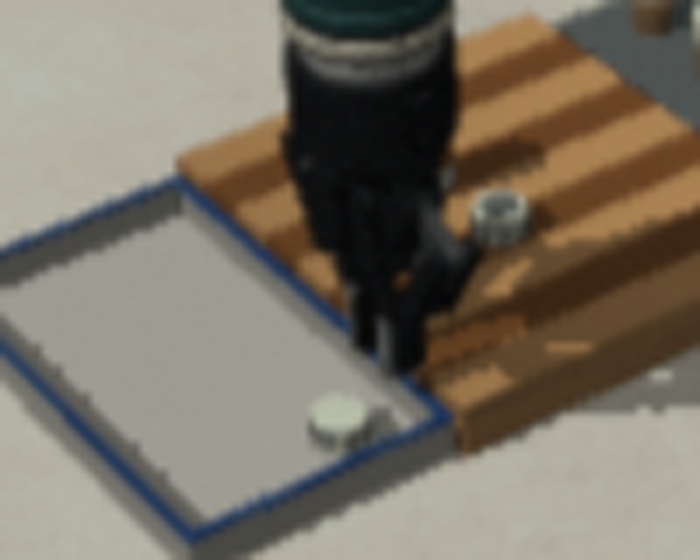

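Emit:
send_rows:
  motion:
    - {"grip": 0.21,"tx": -1.0,"ty": 0,"tz": 0,"roll": 0}
    - {"grip": 0.21,"tx": -2.0,"ty": 0,"tz": 0,"roll": 0}
    - {"grip": 0.21,"tx": -3.0,"ty": 0,"tz": 0,"roll": 0}
    - {"grip": 0.21,"tx": -4.0,"ty": 0,"tz": 0,"roll": 0}
    - {"grip": 0.21,"tx": -4.5,"ty": 0,"tz": 0,"roll": 0}
    - {"grip": 0.21,"tx": -4.5,"ty": 0,"tz": 0,"roll": 0}

```text
clock: 6.8
eef_pos: [0.6569, -0.1622, 0.1737]
eef_rot: [1.128, 1.256, -1.123]
wrist_force: [-0.2, 0.3, -0.4]
width: 0.018
```

Run:
```python
from h import *
from bench import bot
s=bot.state();M=axes(s);print(s['q'],s['eef_pos'],w2b(s['eef_pos']))
print(shift(s,b2w(.028,-.016,.15)))
```

```text
axes x,y,z cols
 [[ 0.004  0.994  0.112]
 [-0.001  0.112 -0.994]
 [-1.     0.004  0.001]]
[-0.08374938  0.58497751  0.3984633   1.60579812 -0.25842116  0.99864208
  0.50694438] [ 0.65690048 -0.16218305  0.17367803] [ 0.08466754 -0.11896223]
[ 0.77744626 -1.89144222 -3.43338208]
```

Emit:
send_rows:
  motion:
    - {"grip": 0.7,"tx": 0,"ty": -0.3,"tz": -0.5,"roll": 8}
    - {"grip": 0.7,"tx": 0,"ty": -0.6,"tz": -1.0,"roll": 16}
    - {"grip": 0.7,"tx": 0,"ty": -0.9,"tz": -1.5,"roll": 24}
    - {"grip": 0.7,"tx": 0,"ty": -1.2,"tz": -2.0,"roll": 32}
    - {"grip": 0.7,"tx": 0,"ty": -1.5,"tz": -2.5,"roll": 40}
    - {"grip": 0.7,"tx": 0,"ty": -1.8,"tz": -3.0,"roll": 48}
    - {"grip": 0.7,"tx": 0,"ty": -1.9,"tz": -3.4,"roll": 56}
    - {"grip": 0.7,"tx": 0,"ty": -1.9,"tz": -3.4,"roll": 64}
    - {"grip": 0.7,"tx": 0,"ty": -1.9,"tz": -3.4,"roll": 72}
    - {"grip": 0.7,"tx": 0,"ty": -1.9,"tz": -3.4,"roll": 80}

```text
clock: 7.8
eef_pos: [0.5864, -0.0665, 0.1695]
eef_rot: [2.068, 0.293, -2.074]
wrist_force: [0.1, 0.7, 0.1]
width: 0.0602
```

Emit:
send_rows:
  motion:
    - {"grip": 0.7,"tx": 0,"ty": 0,"tz": 0,"roll": 8}
    - {"grip": 0.7,"tx": 0,"ty": 0,"tz": 0,"roll": 10}
    - {"grip": 0.7,"tx": 0,"ty": 0,"tz": 0,"roll": 10}

```text
clock: 8.1
eef_pos: [0.5868, -0.0667, 0.17]
eef_rot: [2.16, 0.123, -2.165]
wrist_force: [-0.5, -0.9, 0.3]
width: 0.0595
```

Run:
```python
from h import *
from bench import bot,imaging
s=bot.state();M=axes(s);print(s['q'],s['width'],s['eef_pos'],w2b(s['eef_pos']),'yaw',np.degrees(np.arctan2(M[1,1],M[0,1])))
print(shift(s,b2w(.028,-.016,.1)))
im=imaging.get_image('wrist');cv2.imwrite('pics/wrist6.png',im['pixels'][:,:,::-1])
for (x,y) in [(.028,-.016),(-.0775,-.0024),(.083,.008)]: print(proj(im,b2w(x,y,.045)))
```

```text
axes x,y,z cols
 [[-0.002  0.114 -0.994]
 [-0.001 -0.994 -0.114]
 [-1.     0.     0.002]]
[-0.5295216   0.53216034  0.78652883  1.84418016 -0.45367718  0.95649329
 -0.99927152] 0.05952268477288245 [ 0.58679323 -0.06667879  0.16998793] [ 0.02564296 -0.01623838] yaw -83.47276087399764
[ 2.33274409 -0.00888768 -0.08383595]
[313.69446088 187.90167213]
[299.51332486 290.95557576]
[284.6911886  123.60237301]
```

View pics/wrist6.png

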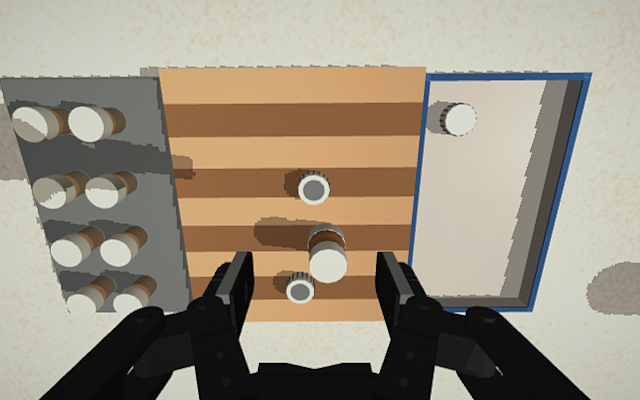

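Emit:
send_rows:
  motion:
    - {"grip": 0.7,"tx": 1,"ty": 0,"tz": -0.1,"roll": 0}
    - {"grip": 0.7,"tx": 2,"ty": 0,"tz": -0.1,"roll": 0}
    - {"grip": 0.7,"tx": 3,"ty": 0,"tz": -0.1,"roll": 0}
    - {"grip": 0.7,"tx": 3.7,"ty": 0,"tz": -0.1,"roll": 0}
    - {"grip": 0.7,"tx": 4.2,"ty": 0,"tz": -0.1,"roll": 0}
    - {"grip": 0.7,"tx": 4.4,"ty": 0,"tz": -0.1,"roll": 0}
    - {"grip": 0.7,"tx": 4.4,"ty": 0,"tz": -0.1,"roll": 0}

```text
clock: 8.85
eef_pos: [0.5903, -0.0667, 0.0389]
eef_rot: [2.163, 0.122, -2.164]
wrist_force: [-0.1, -0.5, 0.2]
width: 0.0598
```

Run:
```python
from h import *
from bench import bot,imaging
s=bot.state();print(s['width'],s['eef_pos'],w2b(s['eef_pos']))
for n in('scene','side'):
    im=imaging.get_image(n);u,v=proj(im,s['eef_pos']);x0,y0=int(u)-45,int(v)-45
    cv2.imwrite(f'pics/{n}7.png',cv2.resize(im['pixels'][y0:y0+80,x0:x0+100,::-1],None,fx=7,fy=7,interpolation=cv2.INTER_CUBIC))
```

```text
0.05980173040146147 [ 0.59026509 -0.06669258  0.03887063] [ 0.02909165 -0.01663909]
```

View pics/scene7.png

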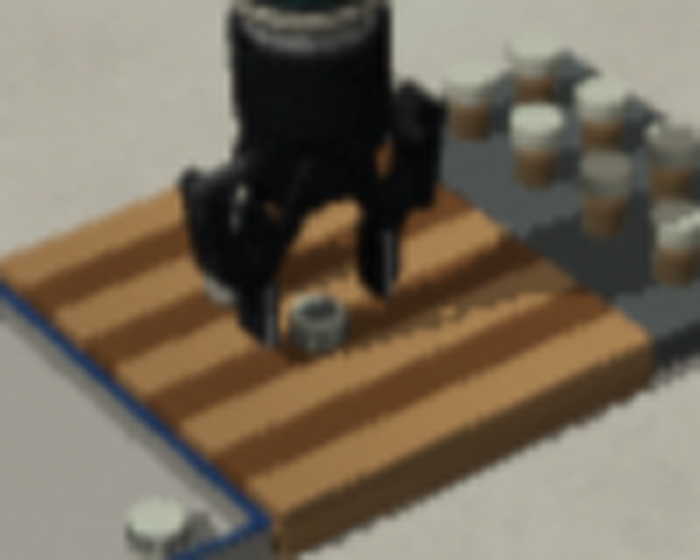

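View pics/side7.png

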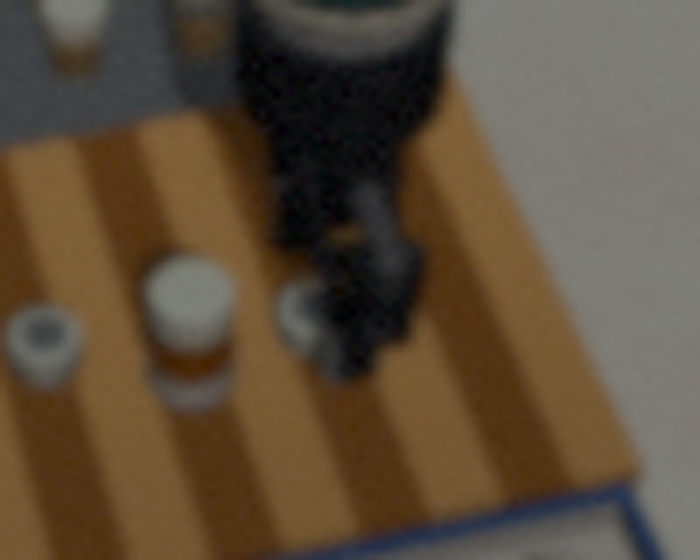

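Emit:
send_rows:
  motion:
    - {"grip": 0.7,"tx": 0.12,"ty": 0,"tz": 0,"roll": 0}
    - {"grip": 0.7,"tx": 0.23,"ty": 0,"tz": 0,"roll": 0}
    - {"grip": 0.7,"tx": 0.23,"ty": 0,"tz": 0,"roll": 0}
    - {"grip": 0.7,"tx": 0.23,"ty": 0.2,"tz": 0,"roll": 0}
    - {"grip": 0.7,"tx": 0.23,"ty": 0.4,"tz": 0,"roll": 0}
    - {"grip": 0.7,"tx": 0.23,"ty": 0.6,"tz": 0,"roll": 0}
    - {"grip": 0.7,"tx": 0.23,"ty": 0.8,"tz": 0,"roll": 0}
    - {"grip": 0.7,"tx": 0.23,"ty": 1.0,"tz": 0,"roll": 0}
    - {"grip": 0.7,"tx": 0.23,"ty": 1.2,"tz": 0,"roll": 0}
    - {"grip": 0.7,"tx": 0.23,"ty": 1.4,"tz": 0,"roll": 0}

```text
clock: 9.95
eef_pos: [0.5952, -0.1088, 0.0324]
eef_rot: [2.164, 0.121, -2.164]
wrist_force: [-0.5, -0.5, 0.3]
width: 0.0599
```

Run:
```python
from h import *
from bench import bot,imaging
s=bot.state();print(s['width'],s['eef_pos'],w2b(s['eef_pos']))
for n in('scene',):
    im=imaging.get_image(n);u,v=proj(im,s['eef_pos']);x0,y0=int(u)-45,int(v)-45
    cv2.imwrite(f'pics/{n}8.png',cv2.resize(im['pixels'][y0:y0+80,x0:x0+100,::-1],None,fx=7,fy=7,interpolation=cv2.INTER_CUBIC))
```

```text
0.05989815642786847 [ 0.59520224 -0.10881122  0.03237962] [ 0.02930311 -0.05904559]
```

View pics/scene8.png

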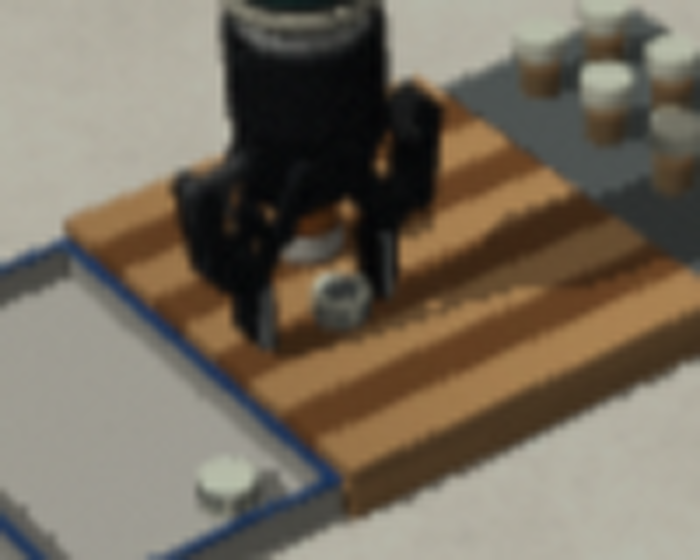

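Emit:
send_rows:
  motion:
    - {"grip": 0.7,"tx": 0,"ty": 0.2,"tz": 0,"roll": 0}
    - {"grip": 0.7,"tx": 0,"ty": 0.4,"tz": 0,"roll": 0}
    - {"grip": 0.7,"tx": 0,"ty": 0.6,"tz": 0,"roll": 0}
    - {"grip": 0.7,"tx": 0,"ty": 0.8,"tz": 0,"roll": 0}
    - {"grip": 0.7,"tx": 0,"ty": 1.0,"tz": 0,"roll": 0}
    - {"grip": 0.7,"tx": 0,"ty": 1.2,"tz": 0,"roll": 0}
    - {"grip": 0.7,"tx": 0,"ty": 1.4,"tz": 0,"roll": 0}
    - {"grip": 0.7,"tx": 0,"ty": 1.6,"tz": 0,"roll": 0}
    - {"grip": 0.7,"tx": 0,"ty": 1.8,"tz": 0,"roll": 0}
    - {"grip": 0.7,"tx": 0,"ty": 2.0,"tz": 0,"roll": 0}

```text
clock: 11.0
eef_pos: [0.602, -0.1684, 0.0324]
eef_rot: [2.164, 0.121, -2.164]
wrist_force: [-0.0, 0.5, 0.2]
width: 0.0602
```

Emit:
send_rows:
  motion:
    - {"grip": 0.7,"tx": 0,"ty": 0.2,"tz": 0,"roll": 0}
    - {"grip": 0.7,"tx": 0,"ty": 0.4,"tz": 0,"roll": 0}
    - {"grip": 0.7,"tx": 0,"ty": 0.6,"tz": 0,"roll": 0}
    - {"grip": 0.7,"tx": 0,"ty": 0.8,"tz": 0,"roll": 0}
    - {"grip": 0.7,"tx": 0,"ty": 1.0,"tz": 0,"roll": 0}
    - {"grip": 0.7,"tx": 0,"ty": 1.1,"tz": 0,"roll": 0}
    - {"grip": 0.7,"tx": 0,"ty": 1.1,"tz": 0,"roll": 0}

```text
clock: 11.7
eef_pos: [0.6055, -0.2014, 0.0324]
eef_rot: [2.164, 0.12, -2.164]
wrist_force: [0.6, 0.3, -0.1]
width: 0.0599
```

Run:
```python
from h import *
from bench import bot,imaging
s=bot.state();print(s['width'],s['eef_pos'],w2b(s['eef_pos']))
for n in('scene',):
    im=imaging.get_image(n);u,v=proj(im,s['eef_pos']);x0,y0=int(u)-45,int(v)-45
    cv2.imwrite(f'pics/{n}9.png',cv2.resize(im['pixels'][y0:y0+80,x0:x0+100,::-1],None,fx=7,fy=7,interpolation=cv2.INTER_CUBIC))
```

```text
0.05994801672859337 [ 0.60550004 -0.20140226  0.03243123] [ 0.02921571 -0.15220747]
```

View pics/scene9.png

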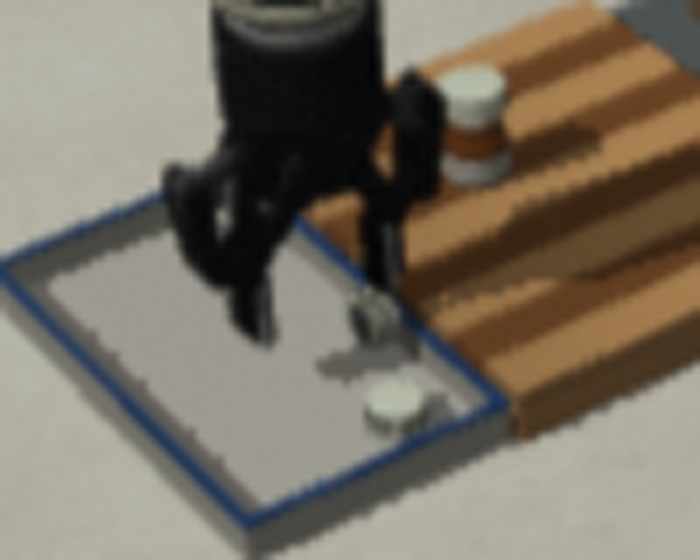

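Emit:
send_rows:
  motion:
    - {"grip": 0.7,"tx": 0,"ty": 0.15,"tz": 0,"roll": 0}
    - {"grip": 0.7,"tx": 0,"ty": 0.3,"tz": 0,"roll": 0}
    - {"grip": 0.7,"tx": 0,"ty": 0.45,"tz": 0,"roll": 0}
    - {"grip": 0.7,"tx": 0,"ty": 0.6,"tz": 0,"roll": 0}
    - {"grip": 0.7,"tx": 0,"ty": 0.6,"tz": 0,"roll": 0}

```text
clock: 12.25
eef_pos: [0.6075, -0.2198, 0.0325]
eef_rot: [2.164, 0.119, -2.164]
wrist_force: [-0.2, -0.1, 0.5]
width: 0.0598
```

Run:
```python
from h import *
from bench import bot,imaging
s=bot.state();print(s['width'],s['eef_pos'],w2b(s['eef_pos']))
for n in('scene',):
    im=imaging.get_image(n);u,v=proj(im,s['eef_pos']);x0,y0=int(u)-45,int(v)-45
    cv2.imwrite(f'pics/{n}10.png',cv2.resize(im['pixels'][y0:y0+80,x0:x0+100,::-1],None,fx=7,fy=7,interpolation=cv2.INTER_CUBIC))
```

```text
0.059796829463346184 [ 0.60746946 -0.21978848  0.03251369] [ 0.02912337 -0.17069864]
```

View pics/scene10.png

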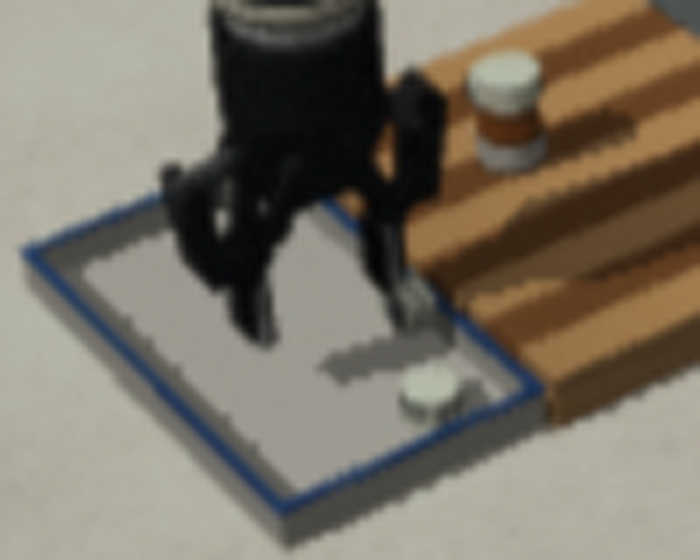

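Emit:
send_rows:
  motion:
    - {"grip": 0.7,"tx": -1,"ty": 0,"tz": 0,"roll": 0}
    - {"grip": 0.7,"tx": -2,"ty": 0,"tz": 0,"roll": 0}
    - {"grip": 0.7,"tx": -3,"ty": 0,"tz": 0,"roll": 0}
    - {"grip": 0.7,"tx": -4,"ty": 0,"tz": 0,"roll": 0}
    - {"grip": 0.7,"tx": -4.5,"ty": -0.5,"tz": 0.5,"roll": 0}
    - {"grip": 0.7,"tx": -4.5,"ty": -2,"tz": 1.5,"roll": 0}
    - {"grip": 0.7,"tx": -4.5,"ty": -3.4,"tz": 2.5,"roll": 0}
    - {"grip": 0.7,"tx": -4.5,"ty": -4.8,"tz": 3.5,"roll": 0}
    - {"grip": 0.7,"tx": -4.5,"ty": -5.4,"tz": 3.55,"roll": 0}
    - {"grip": 0.7,"tx": -4.5,"ty": -5.4,"tz": 3.55,"roll": 0}

```text
clock: 13.3
eef_pos: [0.4821, -0.0653, 0.1672]
eef_rot: [2.161, 0.131, -2.164]
wrist_force: [0.6, -0.7, -0.1]
width: 0.0599
```

Run:
```python
from h import *
from bench import bot,imaging
s=bot.state();print(s['clock'],s['width'],s['eef_pos'],w2b(s['eef_pos']));axes(s)
print(shift(s,b2w(-.0775,-.003,.1)))
im=imaging.get_image('wrist');cv2.imwrite('pics/wrist11.png',im['pixels'][:,:,::-1])
print(proj(im,b2w(-.0775,-.0024,.045)))
for n in('scene','side'):
    im=imaging.get_image(n);u,v=proj(im,b2w(0,-.12,0));x0,y0=int(u)-50,int(v)-50
    cv2.imwrite(f'pics/{n}11.png',cv2.resize(im['pixels'][y0:y0+80,x0:x0+110,::-1],None,fx=7,fy=7,interpolation=cv2.INTER_CUBIC))
```

```text
13.3 0.059851058723287894 [ 0.48211718 -0.065315    0.16716003] [-0.07822872 -0.00321497]
axes x,y,z cols
 [[-0.001  0.117 -0.993]
 [ 0.003 -0.993 -0.117]
 [-1.    -0.004  0.001]]
[ 2.23865418e+00  8.47552923e-04 -2.64795160e-02]
[313.59854719 190.80234109]
```

View pics/wrist11.png

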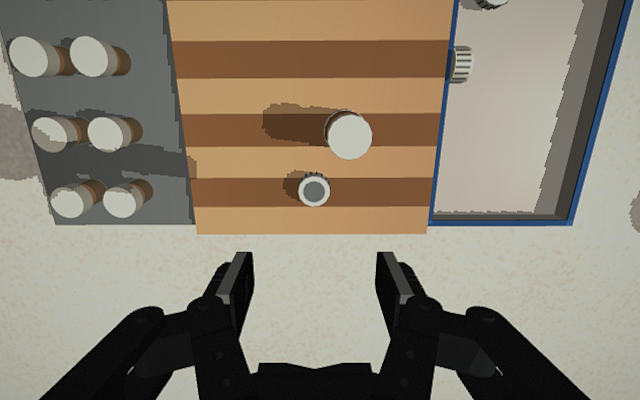

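View pics/scene11.png

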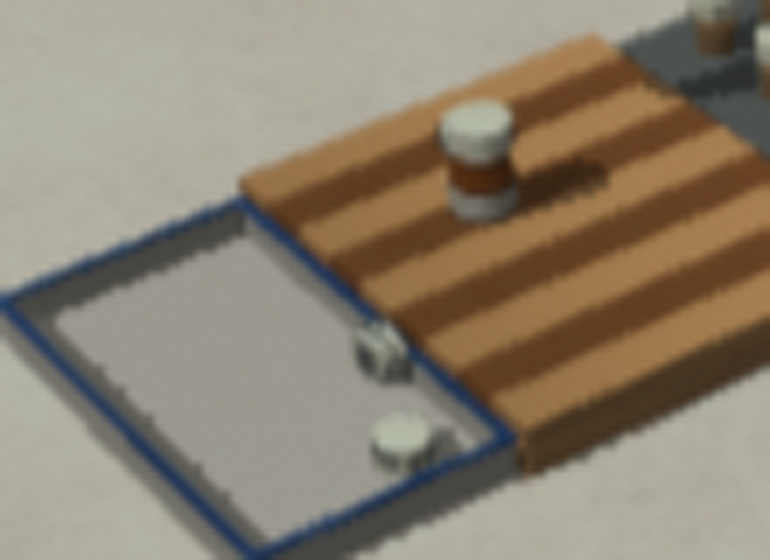

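View pics/side11.png

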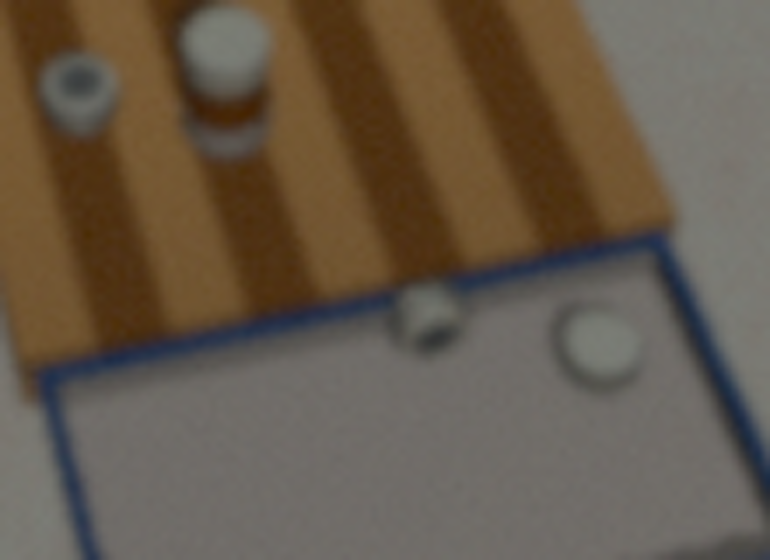

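Emit:
send_rows:
  motion:
    - {"grip": 0.7,"tx": 1,"ty": 0,"tz": 0,"roll": 0}
    - {"grip": 0.7,"tx": 2,"ty": 0,"tz": 0,"roll": 0}
    - {"grip": 0.7,"tx": 3,"ty": 0,"tz": 0,"roll": 0}
    - {"grip": 0.7,"tx": 3.7,"ty": 0,"tz": 0,"roll": 0}
    - {"grip": 0.7,"tx": 4.2,"ty": 0,"tz": 0,"roll": 0}
    - {"grip": 0.7,"tx": 4.4,"ty": 0,"tz": 0,"roll": 0}
    - {"grip": 0.7,"tx": 4.4,"ty": 0,"tz": 0,"roll": 0}

```text
clock: 14.15
eef_pos: [0.4837, -0.0704, 0.035]
eef_rot: [2.164, 0.119, -2.165]
wrist_force: [-0.3, 0.5, -0.2]
width: 0.0597
```

Run:
```python
from h import *
from bench import bot,imaging
s=bot.state();print(s['width'],s['eef_pos'],w2b(s['eef_pos']))
for n in('side',):
    im=imaging.get_image(n);u,v=proj(im,s['eef_pos']);x0,y0=int(u)-45,int(v)-45
    cv2.imwrite(f'pics/{n}12.png',cv2.resize(im['pixels'][y0:y0+80,x0:x0+100,::-1],None,fx=7,fy=7,interpolation=cv2.INTER_CUBIC))
```

```text
0.05970042627231309 [ 0.48367583 -0.07035089  0.03502191] [-0.07724113 -0.00839321]
```

View pics/side12.png

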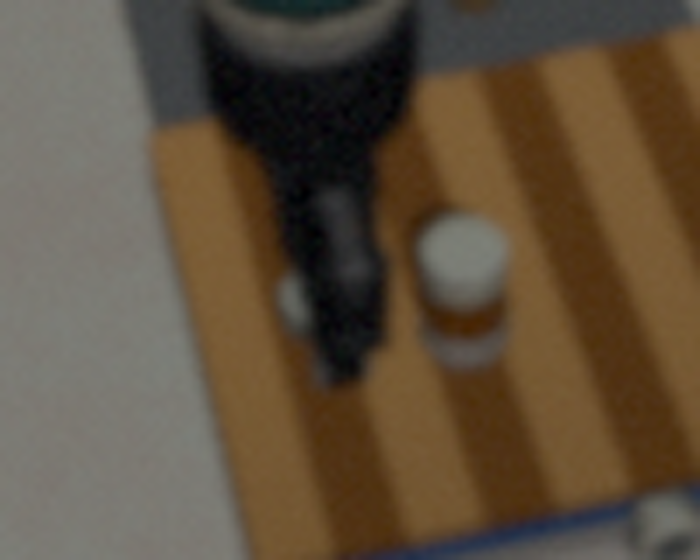

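Emit:
send_rows:
  motion:
    - {"grip": 0.7,"tx": 0.08,"ty": 0,"tz": 0,"roll": 0}
    - {"grip": 0.7,"tx": 0.08,"ty": 0.2,"tz": 0,"roll": 0}
    - {"grip": 0.7,"tx": 0.08,"ty": 0.4,"tz": 0,"roll": 0}
    - {"grip": 0.7,"tx": 0.08,"ty": 0.6,"tz": 0,"roll": 0}
    - {"grip": 0.7,"tx": 0.08,"ty": 0.8,"tz": 0,"roll": 0}
    - {"grip": 0.7,"tx": 0.08,"ty": 1.0,"tz": 0,"roll": 0}
    - {"grip": 0.7,"tx": 0.08,"ty": 1.2,"tz": 0,"roll": 0}
    - {"grip": 0.7,"tx": 0.08,"ty": 1.4,"tz": 0,"roll": 0}
    - {"grip": 0.7,"tx": 0.08,"ty": 1.6,"tz": 0,"roll": 0}
    - {"grip": 0.7,"tx": 0.08,"ty": 1.8,"tz": 0,"roll": 0}

```text
clock: 15.2
eef_pos: [0.4897, -0.1236, 0.0329]
eef_rot: [2.164, 0.121, -2.164]
wrist_force: [0.2, 0.7, 0.7]
width: 0.0599
```

Run:
```python
from h import *
from bench import bot,imaging
s=bot.state();print(s['width'],s['eef_pos'],w2b(s['eef_pos']))
for n in('scene',):
    im=imaging.get_image(n);u,v=proj(im,s['eef_pos']);x0,y0=int(u)-45,int(v)-45
    cv2.imwrite(f'pics/{n}13.png',cv2.resize(im['pixels'][y0:y0+80,x0:x0+100,::-1],None,fx=7,fy=7,interpolation=cv2.INTER_CUBIC))
```

```text
0.05985349208603771 [ 0.48970274 -0.12359728  0.03294907] [-0.07718709 -0.06197958]
```

View pics/scene13.png

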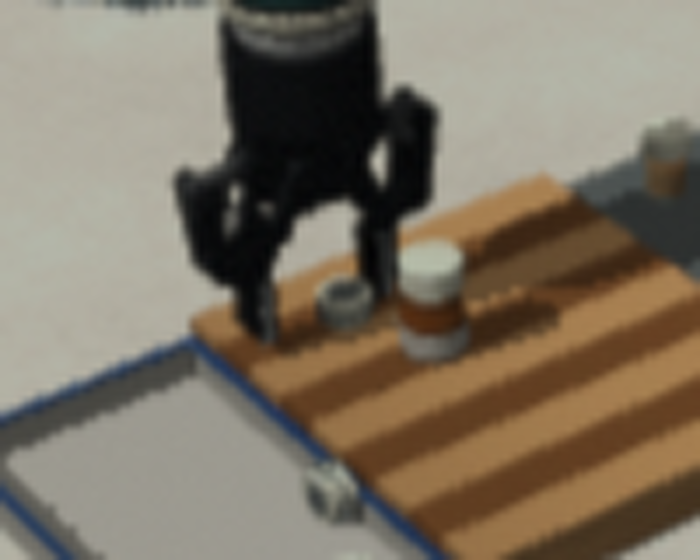

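Emit:
send_rows:
  motion:
    - {"grip": 0.7,"tx": 0,"ty": 0.25,"tz": 0,"roll": 0}
    - {"grip": 0.7,"tx": 0,"ty": 0.5,"tz": 0,"roll": 0}
    - {"grip": 0.7,"tx": 0,"ty": 0.8,"tz": 0,"roll": 0}
    - {"grip": 0.7,"tx": 0,"ty": 1.1,"tz": 0,"roll": 0}
    - {"grip": 0.7,"tx": 0,"ty": 1.4,"tz": 0,"roll": 0}
    - {"grip": 0.7,"tx": 0,"ty": 1.7,"tz": 0,"roll": 0}
    - {"grip": 0.7,"tx": 0,"ty": 2.0,"tz": 0,"roll": 0}
    - {"grip": 0.7,"tx": 0,"ty": 2.3,"tz": 0,"roll": 0}
    - {"grip": 0.7,"tx": 0,"ty": 2.6,"tz": 0,"roll": 0}
    - {"grip": 0.7,"tx": 0,"ty": 3.0,"tz": 0,"roll": 0}

```text
clock: 16.25
eef_pos: [0.4998, -0.213, 0.0329]
eef_rot: [2.164, 0.122, -2.164]
wrist_force: [0.6, 0.6, -0.0]
width: 0.0598
```

Run:
```python
from h import *
from bench import bot,imaging
s=bot.state();print(s['width'],s['eef_pos'],w2b(s['eef_pos']))
for n in('scene',):
    im=imaging.get_image(n);u,v=proj(im,s['eef_pos']);x0,y0=int(u)-45,int(v)-45
    cv2.imwrite(f'pics/{n}14.png',cv2.resize(im['pixels'][y0:y0+80,x0:x0+100,::-1],None,fx=7,fy=7,interpolation=cv2.INTER_CUBIC))
```

```text
0.05983669093280214 [ 0.49984103 -0.21298506  0.03294364] [-0.07707594 -0.15194039]
```

View pics/scene14.png

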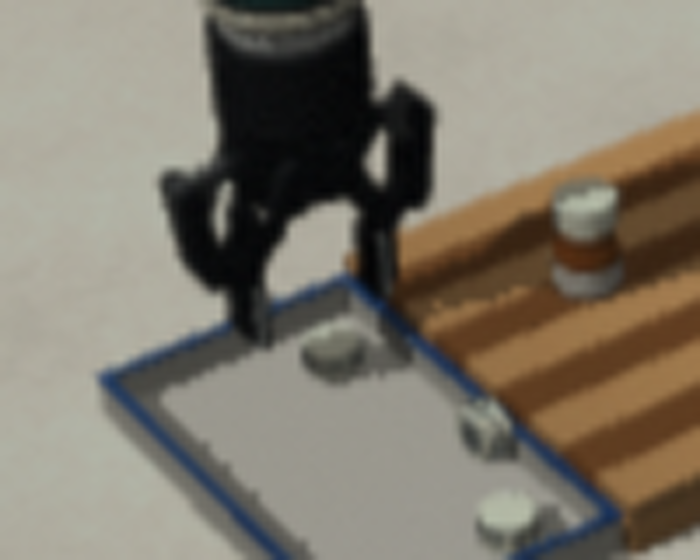

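Emit:
send_rows:
  motion:
    - {"grip": 0.7,"tx": -1,"ty": 0,"tz": 0,"roll": 0}
    - {"grip": 0.7,"tx": -2,"ty": 0,"tz": 0,"roll": 0}
    - {"grip": 0.7,"tx": -3,"ty": 0,"tz": 0,"roll": 0}
    - {"grip": 0.7,"tx": -4,"ty": -0.3,"tz": -0.3,"roll": 0}
    - {"grip": 0.7,"tx": -4.5,"ty": -0.6,"tz": -0.6,"roll": 0}
    - {"grip": 0.7,"tx": -4.5,"ty": -0.6,"tz": -0.6,"roll": 0}
    - {"grip": 0.7,"tx": -4.5,"ty": -0.6,"tz": -0.6,"roll": 0}

```text
clock: 17.0
eef_pos: [0.5153, -0.1926, 0.1676]
eef_rot: [2.163, 0.122, -2.164]
wrist_force: [0.7, -0.2, 0.1]
width: 0.0599
```

Run:
```python
from h import *
from bench import bot,imaging
s=bot.state();print(s['clock'],s['width'],s['eef_pos'],w2b(s['eef_pos']))
im=imaging.get_image('wrist');cv2.imwrite('pics/wrist15.png',im['pixels'][:,:,::-1])
for p in [(.028,-.110,.03),(.028,-.112,.023),(.028,-.116,.023),(.028,-.131,.004)]: print(p,proj(im,b2w(*p)))
im=imaging.get_image('side');cv2.imwrite('pics/side15.png',cv2.resize(im['pixels'][170:310,260:420,::-1],None,fx=4,fy=4,interpolation=cv2.INTER_CUBIC))
```

```text
17.0 0.059889204183356706 [ 0.51526617 -0.1925528   0.16763889] [-0.05946938 -0.13335489]
(0.028, -0.11, 0.03) [286.11557672  85.41836164]
(0.028, -0.112, 0.023) [289.15376376  85.60409891]
(0.028, -0.116, 0.023) [293.85425194  85.61463677]
(0.028, -0.131, 0.004) [311.65246576  86.09880801]
```

View pics/wrist15.png

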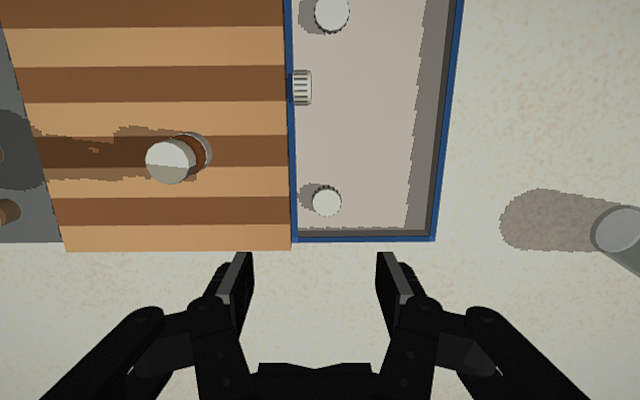

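View pics/side15.png

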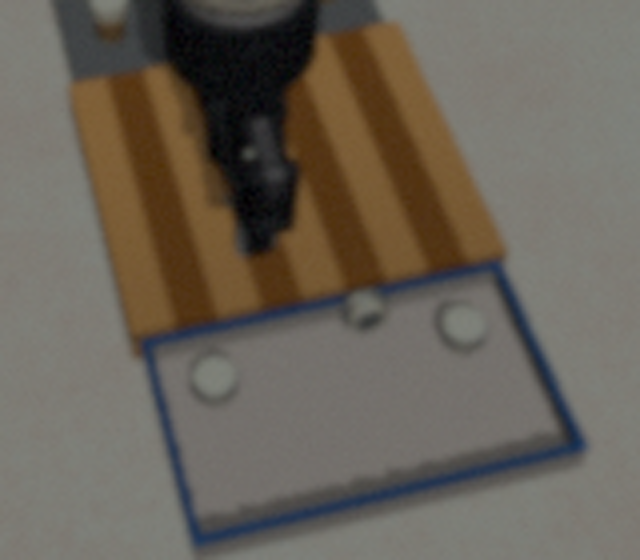

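Run:
```python
from h import *
from bench import bot,imaging
for n in('scene','side'):
    im=imaging.get_image(n);a=cv2.imread(f'pics/{n}0.png');b=im['pixels'][:,:,::-1]
    d=(cv2.absdiff(a,np.ascontiguousarray(b)).max(2)>40).astype(np.uint8)
    k,l,st,ce=cv2.connectedComponentsWithStats(d)
    print(n,[(st[i].tolist()) for i in range(1,k) if st[i,4]>6])
    cv2.imwrite(f'pics/{n}16.png',b)
im=imaging.get_image('scene')
g=cv2.imread('pics/scene0.png')
# jar shift between first and current scene view by template match
t=g[190:212,294:310];r=cv2.matchTemplate(np.ascontiguousarray(im['pixels'][180:222,284:320,::-1]),t,cv2.TM_CCOEFF_NORMED);print(cv2.minMaxLoc(r),'expect (10,10)')
for nm,p in {'A':(327,200),'B':(302,87),'C':(332,14)}.items():
    w=imaging.get_image('wrist');print(nm,w2b(ray(w,p,.019)).round(3))
```

```text
scene [[242, 0, 64, 67, 1314], [377, 0, 56, 42, 1069], [394, 43, 37, 41, 776], [269, 63, 10, 42, 203], [234, 69, 9, 38, 150], [239, 71, 5, 2, 8], [244, 72, 23, 23, 71], [248, 78, 16, 12, 133], [264, 80, 4, 11, 31], [270, 88, 1, 10, 10], [345, 101, 98, 55, 1862], [250, 128, 5, 4, 10], [254, 134, 18, 4, 30], [367, 142, 48, 52, 998], [244, 149, 41, 36, 695], [350, 178, 7, 6, 31], [341, 182, 7, 6, 32], [307, 192, 24, 12, 62], [296, 194, 8, 5, 13], [309, 209, 11, 8, 45], [324, 214, 11, 8, 48], [264, 217, 10, 5, 28], [286, 225, 5, 4, 12], [284, 228, 8, 6, 25], [286, 241, 13, 6, 33]]
side [[35, 0, 6, 3, 14], [42, 0, 5, 3, 11], [95, 0, 21, 40, 675], [187, 0, 17, 41, 400], [223, 0, 134, 233, 10597], [45, 4, 46, 11, 320], [36, 12, 61, 83, 942], [226, 24, 26, 20, 457], [97, 42, 15, 71, 720], [148, 45, 51, 84, 1272], [47, 97, 46, 6, 186], [45, 102, 46, 18, 162], [24, 110, 29, 67, 559], [101, 114, 25, 51, 441], [81, 118, 21, 16, 69], [43, 134, 36, 40, 287], [83, 136, 21, 27, 143], [79, 140, 6, 17, 43], [79, 166, 19, 8, 45], [320, 170, 7, 2, 13], [70, 173, 8, 2, 14], [57, 180, 13, 10, 61], [352, 196, 10, 11, 77], [335, 206, 10, 11, 85], [296, 210, 9, 11, 69], [348, 243, 5, 3, 12]]
(-0.3389160931110382, 0.9577781558036804, (20, 20), (10, 10)) expect (10,10)
A [-0.077 -0.146]
B [ 0.026 -0.123]
C [ 0.082 -0.148]
```

View pics/scene16.png

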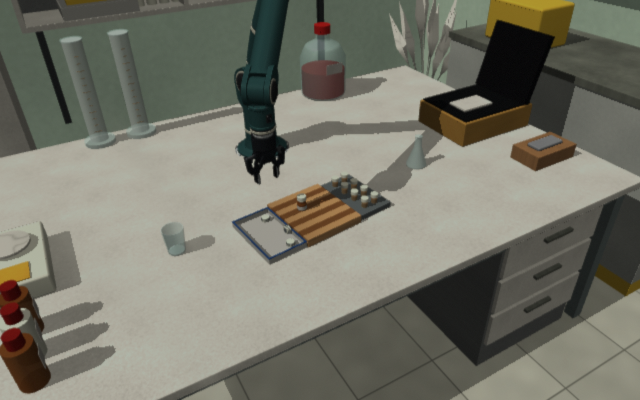

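```bash
python3 -c "
from bench import ticket,bot
print(bot.state()['clock'],bot.state()['wrist_force']);print(ticket.hand_in())"
```

```text
17.4 [-1.01017042 -1.50886324  0.44216446]
the job is handed in; nothing more can be done
None
```

All three caps are off the board and inside the discard tray, and I handed the job in at about 17.4 s. I swept them one lane at a time at 60–90 mm/s, only pushing them. The wrist force read under 2 N at every check.

**Final views** (positions in the board's x, y):
- **Caps:** they lie at about (-77, -146), (26, -123) and (82, -148) mm, all within the tray walls.
- **Jar:** it matches its starting spot in the scene camera exactly (0 pixels of shift).
- **Beaker and flask:** they show no change in the scene camera apart from the arm's shadow near the flask.
- **Gripper:** it is raised well clear and touching nothing.

**One imperfect result:** the middle cap (26, -123) did not fall flat. It stands on its edge against the tray wall nearest the board, with its top about 9 mm above the rim. When I pushed further to lay it flat, the fingertips passed over it. It stayed put in every view over the last 5 s, so I left it rather than reach in between the cap and the wall.

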